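# Re-aim a clamped mirror at the sensor head

### The job

Back the red screw clamp off by about an eighth to a quarter of a turn anticlockwise, no more, so that the turntable with the mirror comes free. Turn the mirror flat in its seat until its glass squarely faces the black sensor head (not the little fibre port with the red cap), then screw the clamp fully tight again and let go.

Things in the scene. Friction and masses are not known exactly. Their poses are not given: they have to be found in the camera images.
- clamp_knob (a joint): Turn of the clamp's red wing knob, rad: 0 = fully tight (hard stop), grows anticlockwise seen from above as it is loosened. The strap under it rises 2.5 mm per rad: turntable gripped below about 0.4, free above 0.5. Turns with about 0.15 N m (a little more when tight), stays where left, keeps its height. Starts at 0 to 0.08.
- knob_grip (a point): On the vertical axis of the red wing knob, 60 mm above the table, 100 mm from the turntable's axis. The knob is an upright bar 46 mm long along this frame's x, 13 mm wide along y, from 16 mm below this point to 12 mm above it, on a 28 mm round flange; the frame turns with the knob. The top of the 24 mm wide steel strap that runs to the turntable is 24 mm under this point.
- mirror_centre (a point): Centre of the black square mirror mount, on the turntable's vertical axis, 62 mm above the table; x points out of the glass, z up. Mount 36 mm wide (y), 36 mm high, from 12 mm before to 7 mm behind this point, adjuster screws behind to 24 mm; fixed on a loose 90 mm turntable (0.5 kg, top at 26 mm) guided by four pins. Grasp across its width and turn, do not lift; loosened, it stays where left.
- sensor_front (a point): Centre of the front of the sensor head: black box with a round grey window, 46 mm square, 22 deep, with a cable stub on top, upright on a fixed steel post with a square black foot, 62 mm above the table, 200 to 260 mm from the mirror. An equal stand on the other side carries a small fibre port with a red cap: not the target.
Things that resemble listed ones, but are neither listed nor needed, are in the scene too. Leave any orange look-alike of the part that bears clamp_knob alone.

How it is judged (in metres and radians):
On the way, in this order (a step that is already met when the one before it is completed fails the run):
1. the clamp is backed off by 0.5 rad or more (value of joint clamp_knob above 0.5 rad), for 0.2 s.
2. with the clamp still loose, the mirror faces the sensor head (y of sensor_front in the frame of mirror_centre between -0.045 and 0.045 m and x of sensor_front in the frame of mirror_centre above 0.1 m and value of joint clamp_knob above 0.4 rad), for 0.2 s.
At the end, for the whole second after the job is handed in: The line straight out of the mirror's glass passes within 45 mm (about 10 degrees) of the middle of the sensor head's front; the knob is within 0.2 rad of fully tight, at rest; the turntable is flat in its seat (tilt under 0.1 rad, raised under 6 mm, 90 to 110 mm from the knob) (y of sensor_front in the frame of mirror_centre between -0.045 and 0.045 m and x of sensor_front in the frame of mirror_centre above 0.1 m and value of joint clamp_knob below 0.2 rad and velocity of joint clamp_knob between -0.1 and 0.1 rad/s and angle between mirror_centre's own z axis and vertical below 0.1 rad and height (world z) of mirror_centre below 0.068 m and horizontal distance between mirror_centre and knob_grip between 0.09 and 0.11 m); the robot touches nothing.
It fails at once if the clamp is backed off too far, beyond about a quarter turn (1.9 rad) (value of joint clamp_knob above 1.9 rad).
It also fails if it takes over 64 s, if anything falls off the work surface, if the arm or the gripper's body presses on something with over 40 N, if the wrist force passes 120 N, or if a joint passes its speed limit or range.

### The arm

A 6-joint arm with a two-finger parallel gripper is mounted at the origin on a cart in front of the work surface, level with it; the furniture and walls round the work are solid. World frame = base frame: x ahead of the robot, y to its left, z up, the work surface at z = 0. Lengths are in mm, angles in rad, forces in N, time in s.
With the tool pointing down it reaches from about 350 to 975 mm from the base axis. Payload 7.1 kg.
Tool frame: the origin (TCP) lies at the very end of the fingers, on their centre line; the grasp point (between the pads) lies 19 mm behind it; z points along the fingers, y is the line along which they close (so a half turn about z gives the same grasp; the last joint's range is limited). The gripper opens to 88 mm and grips with 3 to 60 N. Pads are 20 mm wide; open, the fingers measure 115 mm over their backs; the gripper's body (75 mm by 178 mm) begins 61 mm behind the grasp point.
Start: joints at [-1.363, 0.423, 1.63, -0, 1.089, -0.019], TCP at [140.557, -608.973, 222.675] pointing down, gripper open.
Joint ranges: [-3, 3], [-0.9, 2.11], [0.09, 2.58], [-1.31, 4.45], [0.11, 2.69], [-2.54, 2.54]. Speed limits (rad/s): [2.39, 2.39, 3.01, 3.14, 3.14, 3.14].

### API

Orientations are given as a rotation vector (axis times angle).
In Python, from workcell import * gives the robot as it stands.
- The arm moves only by the tool step_arm, never from a script. Its argument "deltas" is a list of rows, each a list of 3 entries, a list of its own where there are three numbers: the shift along the tool's x, y, z in units of 300 mm (1.0 is 300 mm), then the turn, a rotation vector about the tool's x, y, z in units of 1.5 rad (1.0 is 1.5 rad), then the gripper command: -1 is shut, 1 is fully open, values between are in proportion. In form: [[[dx, dy, dz], [rx, ry, rz], gripper], ...]. A call has 1 to 20 rows; each row is the pose to reach, as a shift and turn from the pose commanded when the call began, along the tool's axes at that moment; what a row does not reach only later rows make up. A row lasts 1/12 s, in which the tool goes at most 41.7 mm and 7.16 degrees, less where a joint would pass 70% of its speed; a pose out of reach is approached as far as the arm can. A call with a number of a shift or a turn outside -1 to 1 is refused whole. A call with a gripper value outside its range is refused whole. The fingers move at their own pace and stop on an object; the grip force is fixed at half the most. Time passes only in rows, so rows that repeat a pose let the fingers close. It gives the time, the measured TCP pose, the force, the opening and the grip force at its end, in the units of the state.
- get_obs(): the state, without advancing time (a new reading comes with each control period).
- get_image(name): name is "scene" or "top"; returns a dict with "pixels" (420x560x3 uint8, red, green, blue), "fx", "fy", "cx", "cy" (pixels), "dist_coeffs" ([k1, k2, p1, p2, k3] as OpenCV has them; the pictures are not rectified), "T" (4x4, takes a point from camera to world coordinates). Camera axes: x right, y down, z forward; pixel columns grow to the right and rows downward; lengths in mm; the calibration is good to about 2 mm. A picture is of the moment at which its call begins. There is no depth.
- close_job(): hands the job in; it is judged then, once.
The state is a dict: "t": time; "qpos": joint angles; "qvel": joint speeds; "joint_torque": joint torques, N m; "ee_pos": TCP position; "orientation": TCP orientation; "ft_force": force on the tool from outside, world axes, zero at the start; "moment": the same for the moment, N m; "width": finger opening in mm; "grasp_force": force on a finger pad.
Only numpy, scipy, OpenCV 4.12 (cv2) and the standard library are available. Lean on these libraries where they do the work, as an engineer would, in place of code of your own. Each camera call takes 0.05 s, during which the arm holds its last target. There are 200 camera calls.

## Working session

There is one attempt and no reset: what is moved stays moved. The work goes in short steps, Python scripts to look and compute and a tool call to move; the robot and the scene stay as the last step left them, time stands still between calls to the robot, and variables do not carry over. Pictures are saved under pics/ and viewed, at most 10 in all, crops included, and the job is handed in when it is done.

Besides the shell and the picture viewer there is one more tool, called after "Emit:" as name(argument=value, ...), one argument or row to a line, values as JSON. step_arm: Moves the arm, as the interface text tells. Its arguments: {"type":"object","properties":{"deltas":{"type":"array","items":{"type":"array"}}},"required":["deltas"]}

```bash
mkdir -p pics; cat > h.py <<'E'
from workcell import *
import numpy as np, cv2
from scipy.spatial.transform import Rotation as R
def save(name,f):
    im=get_image(name); cv2.imwrite('pics/'+f,im['pixels'][:,:,::-1]); 
    np.save('pics/'+f+'.npy',im,allow_pickle=True); return im
def KD(im): return np.array([[im['fx'],0,im['cx']],[0,im['fy'],im['cy']],[0,0,1.]]),np.array(im['dist_coeffs'],float)
def ray(im,uv,z):
    K,D=KD(im); p=cv2.undistortPoints(np.array(uv,float).reshape(-1,1,2),K,D)[:,0]
    T=np.array(im['T']); d=np.c_[p,np.ones(len(p))]@T[:3,:3].T; o=T[:3,3]
    return o+d*((z-o[2])/d[:,2])[:,None]
def load(f): return np.load('pics/'+f+'.npy',allow_pickle=True).item()
E
python3 - <<'E'
from h import *
for n in('scene','top'):
    im=save(n,n+'0.png'); print(n,np.round(im['T'],2).tolist(),im['fx'])
o=get_obs(); print(o)
E
```

```text
scene [[-0.46, -0.44, 0.77, 16.08], [-0.89, 0.21, -0.41, 485.38], [0.02, -0.87, -0.49, 478.89], [0.0, 0.0, 0.0, 1.0]] 425.58782973773924
top [[-0.01, -0.99, 0.13, 542.82], [-1.0, 0.02, 0.02, 136.43], [-0.03, -0.13, -0.99, 895.98], [0.0, 0.0, 0.0, 1.0]] 433.639170343668
{'t': 0.1, 'qpos': array([-1.36298422e+00,  4.23772701e-01,  1.63061979e+00, -3.75076116e-06,
        1.08861201e+00, -1.89809283e-02]), 'qvel': array([ 0.00075273, -0.00021991, -0.00191071,  0.00080233, -0.00189542,
        0.00031623]), 'joint_torque': array([-4.48369801e-04, -5.45616853e+01, -2.74323964e+01,  6.45665545e-02,
        1.88181567e-02, -2.39264318e-05]), 'ee_pos': array([ 140.46309181, -608.48326824,  221.97182578]), 'orientation': array([-3.12001924e+00, -3.55326385e-01,  2.14176287e-04]), 'ft_force': array([0.01752495, 0.4209498 , 0.37324341]), 'moment': array([0.02951263, 0.05652379, 0.00428754]), 'grasp_force': 0.0, 'width': 87.66670372735396}
```

View pics/scene0.png

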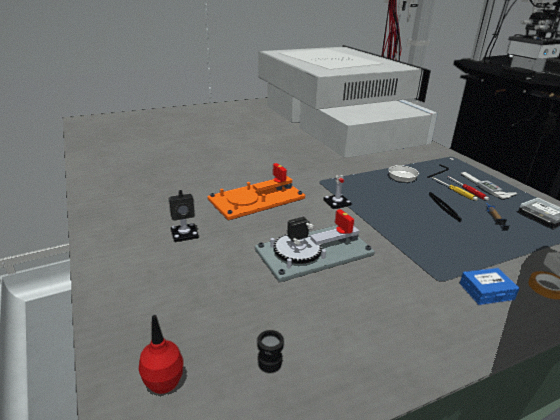

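View pics/top0.png

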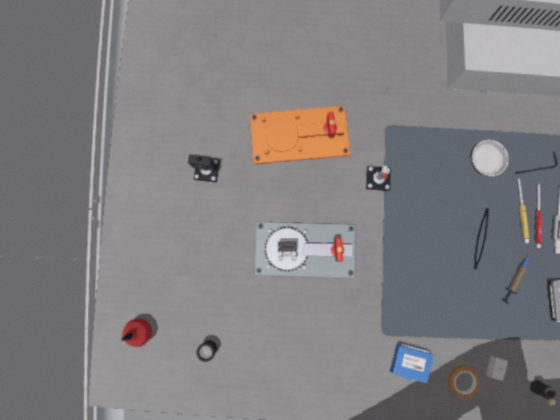

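The top view shows the grey clamp base with the mirror at about (288,246) and the red knob at (339,250). The sensor stand is at about (203,165) and the fibre port at (378,178). The orange look-alike is at (300,135). I'll take enlarged crops next.

```bash
python3 - <<'E'
from h import *
t=load('top0.png'); s=load('scene0.png')
a=cv2.resize(t['pixels'][140:290,180:400,::-1],None,fx=3.6,fy=3.6,interpolation=cv2.INTER_CUBIC); cv2.imwrite('pics/c1.png',a)
def red(im,box,z,lo=150):
    x0,x1,y0,y1=box; p=im['pixels'][y0:y1,x0:x1].astype(int)
    m=((p[...,0]>110)&(p[...,1]<70)&(p[...,2]<70)).astype(np.uint8)
    c=max(cv2.findContours(m,0,1)[0],key=cv2.contourArea); r=cv2.minAreaRect(c)
    b=cv2.boxPoints(r)+[x0,y0]; w=ray(im,b,z); print(r,np.round(b,1).tolist(),'\n',np.round(w,1).tolist(),np.round(w.mean(0),1))
red(t,(320,360,225,275),72)
p=t['pixels'][220:275,255:325]; 
print(np.round(ray(t,[[339,250],[288,248]],26),1))
print('sensor',np.round(ray(t,[[200,161],[190,160],[213,160]],85),1), 'foot',np.round(ray(t,[[206,169]],5),1))
E
```

```text
((15.489889144897461, 22.856182098388672), (5.119690895080566, 22.09052276611328), 5.440331935882568) [[331.9, 258.6], [334.0, 236.6], [339.1, 237.1], [337.0, 259.1]] 
 [[553.4, 48.6, 72.0], [594.8, 43.5, 72.0], [593.8, 33.8, 72.0], [552.3, 39.0, 72.0]] [573.6  41.2  72. ]
[[570.9  29.   26. ]
 [576.4 130.8  26. ]]
sensor [[743.4 298.1  85. ]
 [745.9 317.7  85. ]
 [744.9 272.8  85. ]] foot [[745.6 301.    5. ]]
```

View pics/c1.png

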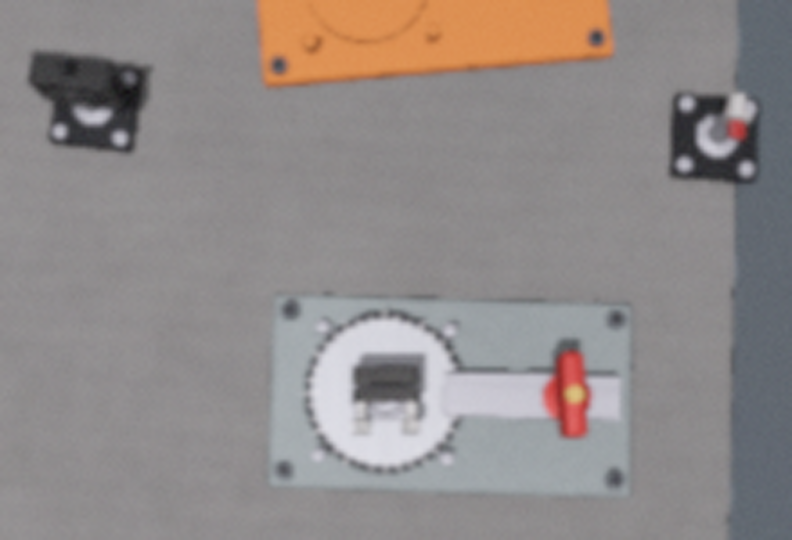

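The crop shows the mirror's adjuster screws on the image-bottom side, at crop (361,415) and (411,415), so the glass faces world +x. The knob's screw is at crop (573,393) and its bar runs roughly along world x. The turntable centre is at crop (386,391).

```bash
cat >> h.py <<'E'
def plan(x,y,z,yaw):
    o=get_obs(); Rc=R.from_rotvec(o['orientation']); 
    Rt=R.from_euler('z',yaw)*R.from_rotvec([np.pi,0,0])
    d=Rc.inv().apply(np.array([x,y,z])-o['ee_pos'])/300; r=(Rc.inv()*Rt).as_rotvec()/1.5
    print('plan d',np.round(d,4),'r',np.round(r,4),'at',np.round(o['ee_pos'],1))
E
python3 - <<'E'
from h import *
t=load('top0.png'); c=lambda l:np.array(l)/3.6+[180,140]
print('knob c',ray(t,c([[573,393]]),73)); e=ray(t,c([[570,350],[574,436]]),72);print('ends',e,np.linalg.norm(e[0]-e[1]))
print('tt',ray(t,c([[386,391]]),26)); print('mount edge',ray(t,c([[353,400],[424,402]]),80),ray(t,c([[361,372],[424,355]]),80))
f=ray(t,c([[95,121]]),5); print('foot',f)
print('flange',ray(t,c([[567,393]]),44))
k=ray(t,c([[573,393]]),73)[0]
plan(k[0],k[1],150,0)
E
```

```text
knob c [[570.91253906  34.46931289  73.        ]]
ends [[593.56461918  35.24780223  72.        ]
 [548.47707457  34.47965706  72.        ]] 45.09408748489718
tt [[575.16580568 132.33301103  26.        ]]
mount edge [[568.71666507 149.83883538  80.        ]
 [567.17211416 112.91581075  80.        ]] [[583.22554007 145.46930733  80.        ]
 [591.62446176 112.45739044  80.        ]]
foot [[735.64764991 300.07014086   5.        ]]
flange [[571.95421389  34.13639603  44.        ]]
plan d [ 1.88   -1.7653  0.2424] r [-9.000e-04  1.000e-04  1.512e-01] at [ 140.5 -608.5  222. ]
```

Emit:
step_arm(
  deltas=[
    [[0.94, -0.88, 0], [0, 0, 0], 1],
    [[0.94, -0.88, 0], [0, 0, 0], 1],
    [[0.94, -0.88, 0], [0, 0, 0], 1],
    [[0.94, -0.88, 0], [0, 0, 0], 1],
    [[0.94, -0.88, 0], [0, 0, 0], 1],
    [[0.94, -0.88, 0], [0, 0, 0], 1],
    [[0.94, -0.88, 0], [0, 0, 0], 1],
    [[0.94, -0.88, 0], [0, 0, 0], 1],
    [[0.94, -0.88, 0], [0, 0, 0], 1],
    [[0.94, -0.88, 0], [0, 0, 0], 1],
  ],
)

```text
t: 0.93
ee_pos: [357.5, -284.3, 222.5]
orientation: [-3.119, -0.36, -0.0]
ft_force: [0.3, -1.5, 0.1]
width: 87.9
grasp_force: 0.0
```

Emit:
step_arm(
  deltas=[
    [[0.94, -0.88, 0], [0, 0, 0.15], 0.2],
    [[0.94, -0.88, 0], [0, 0, 0.15], 0.2],
    [[0.94, -0.88, 0], [0, 0, 0.15], 0.2],
    [[0.94, -0.88, 0], [0, 0, 0.15], 0.2],
    [[0.94, -0.88, 0], [0, 0, 0.15], 0.2],
    [[0.94, -0.88, 0], [0, 0, 0.15], 0.2],
    [[0.94, -0.88, 0], [0, 0, 0.15], 0.2],
    [[0.94, -0.88, 0], [0, 0, 0.15], 0.2],
    [[0.94, -0.88, 0], [0, 0, 0.15], 0.2],
    [[0.94, -0.88, 0], [0, 0, 0.15], 0.2],
    [[0.94, -0.88, 0], [0, 0, 0.15], 0.2],
    [[0.94, -0.88, 0], [0, 0, 0.15], 0.2],
  ],
)

```text
t: 1.93
ee_pos: [571.4, 32.9, 222.0]
orientation: [3.141, 0.006, -0.002]
ft_force: [-0.3, -0.2, -0.5]
width: 52.7
grasp_force: 0.0
```

```bash
python3 - <<'E'
from h import *
plan(571,34.4,48,0.0); o=get_obs(); print(o['qpos'],o['t'],o['ft_force'])
s=save('scene','s1.png'); cv2.imwrite('pics/s1c.png',cv2.resize(s['pixels'][130:300,180:400,::-1],None,fx=3.4,fy=3.4,interpolation=cv2.INTER_CUBIC))
E
```

```text
plan d [-5.0e-04 -5.3e-03  5.8e-01] r [0.0003 0.0008 0.0027] at [571.4  32.9 222. ]
[ 3.68617999e-02  3.47719407e-01  1.74823955e+00 -3.87550371e-04
  1.04685175e+00  1.60377702e+00] 1.9333 [-0.25524616 -0.18222513 -0.48102723]
```

View pics/s1c.png

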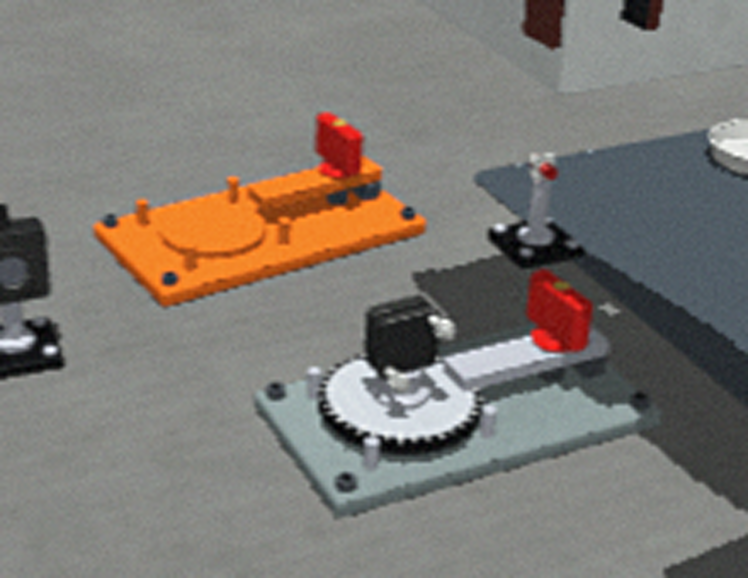

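The scene crop shows the mirror's back with adjuster screws at (440,325) and (397,378), so the glass faces +x as I measured. The wing knob is clear, with the gripper above it. I'll descend and grip.

Emit:
step_arm(
  deltas=[
    [[0, -0.005, 0.4], [0, 0, 0], 0.0],
    [[0, -0.005, 0.4], [0, 0, 0], 0.0],
    [[0, -0.005, 0.4], [0, 0, 0], 0.0],
    [[0, -0.005, 0.45], [0, 0, 0], 0.0],
    [[0, -0.005, 0.5], [0, 0, 0], 0.0],
    [[0, -0.005, 0.54], [0, 0, 0], 0.0],
    [[0, -0.005, 0.58], [0, 0, 0], 0.0],
    [[0, -0.005, 0.58], [0, 0, 0], 0.0],
    [[0, -0.005, 0.58], [0, 0, 0], 0.0],
  ],
)

```text
t: 2.73
ee_pos: [571.1, 33.2, 48.6]
orientation: [3.142, 0.002, -0.001]
ft_force: [-0.3, -0.5, 0.3]
width: 43.6
grasp_force: 0.0
```

Emit:
step_arm(
  deltas=[
    [[0, 0, 0], [0, 0, 0], -1],
    [[0, 0, 0], [0, 0, 0], -1],
    [[0, 0, 0], [0, 0, 0], -1],
    [[0, 0, 0], [0, 0, 0], -1],
    [[0, 0, 0], [0, 0, 0], -1],
    [[0, 0, 0], [0, 0, 0], -1],
    [[0, 0, 0], [0, 0, 0], -1],
    [[0, 0, 0], [0, 0, 0], -1],
  ],
)

```text
t: 3.4
ee_pos: [571.7, 32.9, 49.2]
orientation: [3.14, 0.004, 0.001]
ft_force: [-0.9, -6.1, 3.2]
width: 12.8
grasp_force: 29.9
```

Emit:
step_arm(
  deltas=[
    [[0, 0, 0], [0, 0, -0.07], -1],
    [[0, 0, 0], [0, 0, -0.14], -1],
    [[0, 0, 0], [0, 0, -0.21], -1],
    [[0, 0, 0], [0, 0, -0.28], -1],
    [[0, 0, 0], [0, 0, -0.35], -1],
    [[0, 0, 0], [0, 0, -0.42], -1],
    [[0, 0, 0], [0, 0, -0.49], -1],
    [[0, 0, 0], [0, 0, -0.56], -1],
    [[0, 0, 0], [0, 0, -0.63], -1],
    [[0, 0, 0], [0, 0, -0.7], -1],
    [[0, 0, 0], [0, 0, -0.7], -1],
    [[0, 0, 0], [0, 0, -0.7], -1],
    [[0, 0, 0], [0, 0, -0.7], -1],
  ],
)

```text
t: 4.48
ee_pos: [571.3, 33.5, 49.2]
orientation: [2.718, 1.574, -0.001]
ft_force: [-1.6, -2.5, 5.6]
width: 12.8
grasp_force: 29.9
```

Emit:
step_arm(
  deltas=[
    [[0, 0, 0], [0, 0, 0], 0],
    [[0, 0, 0], [0, 0, 0], 0],
    [[0, 0, 0], [0, 0, 0], 0],
    [[0, 0, 0], [0, 0, 0], 0],
    [[0, 0, -0.1], [0, 0, 0], 0],
    [[0, 0, -0.2], [0, 0, 0], 0],
    [[0, 0, -0.3], [0, 0, 0], 0],
    [[0, 0, -0.4], [0, 0, 0], 0],
    [[0, 0, -0.5], [0, 0, 0], 0.2],
    [[0, 0, -0.6], [0, 0, 0], 0.2],
    [[0, 0, -0.6], [0, 0, 0], 0.2],
  ],
)

```text
t: 5.4
ee_pos: [574.7, 34.1, 234.8]
orientation: [2.713, 1.574, 0.014]
ft_force: [0.8, 0.6, -0.2]
width: 52.6
grasp_force: 0.0
```

```bash
python3 - <<'E'
from h import *
o=get_obs();print(o['qpos'],(R.from_rotvec(o['orientation']).apply([1,0,0])))
plan(575,132.5,160,-0.02)
s=save('scene','s2.png'); cv2.imwrite('pics/s2c.png',cv2.resize(s['pixels'][130:300,180:400,::-1],None,fx=3.4,fy=3.4,interpolation=cv2.INTER_CUBIC))
E
```

```text
[3.85164571e-02 3.32807487e-01 1.73728437e+00 1.32350236e-04
 1.06165860e+00 5.57826814e-01] [0.49631095 0.8681286  0.0053084 ]
plan d [ 0.2839 -0.1641  0.2494] r [ 0.0031 -0.0062  0.7143] at [574.7  34.1 234.8]
```

View pics/s2c.png

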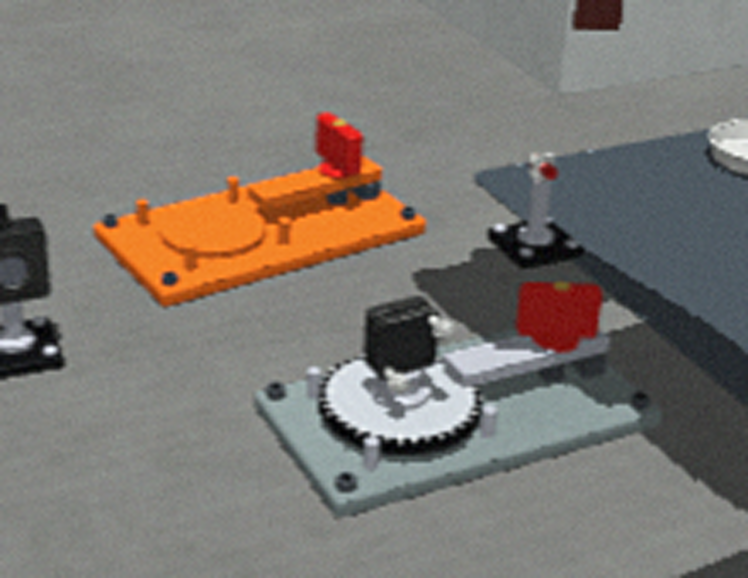

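The knob's bar has turned about 60°, with its face now broadside at crop (560,315). The mirror has not moved. Now to the mirror.

Emit:
step_arm(
  deltas=[
    [[0.284, -0.164, 0.1], [0.003, -0.006, 0.714], 0.1],
    [[0.284, -0.164, 0.1], [0.003, -0.006, 0.714], 0.1],
    [[0.284, -0.164, 0.1], [0.003, -0.006, 0.714], 0.1],
    [[0.284, -0.164, 0.2], [0.003, -0.006, 0.714], 0.1],
    [[0.284, -0.164, 0.25], [0.003, -0.006, 0.714], 0.1],
    [[0.284, -0.164, 0.25], [0.003, -0.006, 0.714], 0.1],
    [[0.284, -0.164, 0.25], [0.003, -0.006, 0.714], 0.1],
    [[0.284, -0.164, 0.25], [0.003, -0.006, 0.714], 0.1],
    [[0.284, -0.164, 0.25], [0.003, -0.006, 0.714], 0.1],
    [[0.284, -0.164, 0.25], [0.003, -0.006, 0.714], 0.1],
    [[0.284, -0.164, 0.25], [0.003, -0.006, 0.714], 0.1],
  ],
)

```text
t: 6.37
ee_pos: [570.1, 132.1, 152.4]
orientation: [3.14, -0.026, -0.018]
ft_force: [0.2, -0.7, -1.0]
width: 48.2
grasp_force: 0.0
```

```bash
python3 - <<'E'
from h import *
plan(575,132.5,46,-0.02)
E
```

```text
plan d [ 0.0203 -0.0021  0.3545] r [0.0007 0.0077 0.0022] at [570.1 132.1 152.4]
```

Emit:
step_arm(
  deltas=[
    [[0.018, -0.002, 0.1], [0.001, 0.008, 0.002], 0.1],
    [[0.018, -0.002, 0.18], [0.001, 0.008, 0.002], 0.1],
    [[0.018, -0.002, 0.24], [0.001, 0.008, 0.002], 0.1],
    [[0.018, -0.002, 0.29], [0.001, 0.008, 0.002], 0.1],
    [[0.018, -0.002, 0.33], [0.001, 0.008, 0.002], 0.1],
    [[0.018, -0.002, 0.35], [0.001, 0.008, 0.002], 0.1],
    [[0.018, -0.002, 0.35], [0.001, 0.008, 0.002], 0.1],
    [[0.018, -0.002, 0.35], [0.001, 0.008, 0.002], 0.1],
  ],
)

```text
t: 7.03
ee_pos: [575.4, 132.7, 48.7]
orientation: [-3.141, 0.034, -0.004]
ft_force: [-0.1, 0.0, 0.1]
width: 48.4
grasp_force: 0.0
```

Emit:
step_arm(
  deltas=[
    [[0, 0, 0], [0, 0, 0], -1],
    [[0, 0, 0], [0, 0, 0], -1],
    [[0, 0, 0], [0, 0, 0], -1],
    [[0, 0, 0], [0, 0, 0], -1],
    [[0, 0, 0], [0, 0, 0], -1],
    [[0, 0, 0], [0, 0, 0], -1],
  ],
)

```text
t: 7.53
ee_pos: [576.0, 132.8, 49.6]
orientation: [-3.14, 0.035, -0.006]
ft_force: [-0.4, -0.6, 6.1]
width: 35.7
grasp_force: 29.9
```

```bash
python3 - <<'E'
from h import *
plan(575,132.5,46,np.arctan2(168,161)); o=get_obs(); print(o['moment'],o['ft_force'])
E
```

```text
plan d [-0.0035  0.001   0.012 ] r [ 4.000e-04 -2.900e-03 -5.526e-01] at [576.  132.8  49.6]
[-0.0968089   0.09595167 -0.04221812] [-0.39051654 -0.58729643  6.1246995 ]
```

Emit:
step_arm(
  deltas=[
    [[0, 0, 0], [0, 0, -0.05], -1],
    [[0, 0, 0], [0, 0, -0.1], -1],
    [[0, 0, 0], [0, 0, -0.15], -1],
    [[0, 0, 0], [0, 0, -0.2], -1],
    [[0, 0, 0], [0, 0, -0.25], -1],
    [[0, 0, 0], [0, 0, -0.3], -1],
    [[0, 0, 0], [0, 0, -0.35], -1],
    [[0, 0, 0], [0, 0, -0.4], -1],
    [[0, 0, 0], [0, 0, -0.45], -1],
    [[0, 0, 0], [0, 0, -0.5], -1],
    [[0, 0, 0], [0, 0, -0.55], -1],
    [[0, 0, 0], [0, 0, -0.55], -1],
    [[0, 0, 0], [0, 0, -0.55], -1],
    [[0, 0, 0], [0, 0, -0.55], -1],
  ],
)

```text
t: 8.7
ee_pos: [576.4, 133.3, 49.6]
orientation: [2.893, 1.224, 0.008]
ft_force: [-0.3, 3.2, 6.5]
width: 36.0
grasp_force: 29.9
```

Emit:
step_arm(
  deltas=[
    [[0, 0, 0], [0, 0, 0], 0.1],
    [[0, 0, 0], [0, 0, 0], 0.1],
    [[0, 0, 0], [0, 0, 0], 0.1],
    [[0, 0, 0], [0, 0, 0], 0.1],
    [[0, 0, -0.1], [0, 0, 0], 0.1],
    [[0, 0, -0.2], [0, 0, 0], 0.1],
    [[0, 0, -0.3], [0, 0, 0], 0.1],
    [[0, 0, -0.4], [0, 0, 0], 0.1],
    [[0, 0, -0.5], [0, 0, 0], 0.1],
    [[0, 0, -0.6], [0, 0, 0], 0.1],
    [[0, 0, -0.6], [0, 0, 0], 0.1],
  ],
)

```text
t: 9.62
ee_pos: [578.0, 133.0, 234.7]
orientation: [2.89, 1.226, 0.019]
ft_force: [1.5, 0.3, 0.1]
width: 48.2
grasp_force: 0.0
```

```bash
python3 - <<'E'
from h import *
plan(571.5,33.5,160,1.06)
t=save('top','t3.png');s=save('scene','s3.png'); f=lambda a:cv2.resize(a[:,:,::-1],(560,400),interpolation=cv2.INTER_CUBIC)
cv2.imwrite('pics/c3.png',np.vstack([f(t['pixels'][140:290,190:400]),f(s['pixels'][160:300,200:396])])[:,:][:800:1][::1] if 0 else cv2.resize(np.hstack([f(t['pixels'][140:290,190:400]),f(s['pixels'][160:300,200:396])]),(800,286)))
E
```

```text
plan d [-0.2561  0.2134  0.2479] r [ 0.0053 -0.0061 -0.1718] at [578.  133.  234.7]
```

View pics/c3.png

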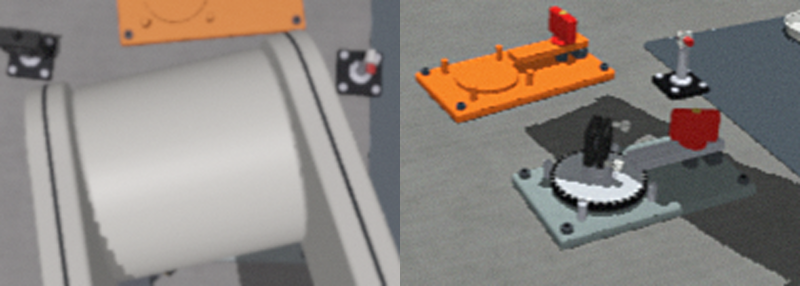

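The scene half shows the mirror edge-on at about (598,140) with its screws on the right. Its glass therefore points toward the sensor, as intended. The top view is blocked by the arm. Back to the knob.

Emit:
step_arm(
  deltas=[
    [[-0.256, 0.213, 0], [0.005, -0.006, -0.165], 0],
    [[-0.256, 0.213, 0], [0.005, -0.006, -0.165], 0],
    [[-0.256, 0.213, 0.1], [0.005, -0.006, -0.165], 0],
    [[-0.256, 0.213, 0.2], [0.005, -0.006, -0.165], 0],
    [[-0.256, 0.213, 0.25], [0.005, -0.006, -0.165], 0],
    [[-0.256, 0.213, 0.25], [0.005, -0.006, -0.165], 0],
    [[-0.256, 0.213, 0.25], [0.005, -0.006, -0.165], 0],
  ],
)

```text
t: 10.3
ee_pos: [566.2, 32.7, 151.5]
orientation: [-2.714, -1.572, 0.02]
ft_force: [0.8, -0.0, 0.0]
width: 43.8
grasp_force: 0.0
```

```bash
python3 - <<'E'
from h import *
plan(571.4,33.5,48,1.05)
E
```

```text
plan d [0.0138 0.0176 0.3449] r [-0.0071  0.0057 -0.    ] at [566.2  32.7 151.5]
```

Emit:
step_arm(
  deltas=[
    [[0.013, 0.016, 0.1], [-0.007, 0.006, 0], 0],
    [[0.013, 0.016, 0.18], [-0.007, 0.006, 0], 0],
    [[0.013, 0.016, 0.24], [-0.007, 0.006, 0], 0],
    [[0.013, 0.016, 0.29], [-0.007, 0.006, 0], 0],
    [[0.013, 0.016, 0.33], [-0.007, 0.006, 0], 0],
    [[0.013, 0.016, 0.342], [-0.007, 0.006, 0], 0],
    [[0.013, 0.016, 0.342], [-0.007, 0.006, 0], 0],
    [[0.013, 0.016, 0.342], [-0.007, 0.006, 0], 0],
  ],
)

```text
t: 10.97
ee_pos: [573.5, 33.9, 51.6]
orientation: [2.716, 1.574, 0.008]
ft_force: [-1.0, 0.2, -0.0]
width: 44.0
grasp_force: 0.0
```

Emit:
step_arm(
  deltas=[
    [[0, 0, 0], [0, 0, 0], -1],
    [[0, 0, 0], [0, 0, 0], -1],
    [[0, 0, 0], [0, 0, 0], -1],
    [[0, 0, 0], [0, 0, 0], -1],
    [[0, 0, 0], [0, 0, 0], -1],
    [[0, 0, 0], [0, 0, 0], -1],
    [[0, 0, 0], [0, 0, 0], -1],
  ],
)

```text
t: 11.55
ee_pos: [571.9, 34.2, 51.2]
orientation: [2.718, 1.575, 0.005]
ft_force: [-3.8, 2.7, 5.8]
width: 12.7
grasp_force: 30.0
```

Emit:
step_arm(
  deltas=[
    [[0, 0, 0], [0, 0, 0.07], -1],
    [[0, 0, 0], [0, 0, 0.14], -1],
    [[0, 0, 0], [0, 0, 0.21], -1],
    [[0, 0, 0], [0, 0, 0.28], -1],
    [[0, 0, 0], [0, 0, 0.35], -1],
    [[0, 0, 0], [0, 0, 0.42], -1],
    [[0, 0, 0], [0, 0, 0.49], -1],
    [[0, 0, 0], [0, 0, 0.56], -1],
    [[0, 0, 0], [0, 0, 0.63], -1],
    [[0, 0, 0], [0, 0, 0.68], -1],
    [[0, 0, 0], [0, 0, 0.71], -1],
    [[0, 0, 0], [0, 0, 0.71], -1],
    [[0, 0, 0], [0, 0, 0.71], -1],
    [[0, 0, 0], [0, 0, 0.71], -1],
  ],
)

```text
t: 12.72
ee_pos: [572.7, 32.8, 51.2]
orientation: [3.141, -0.023, 0.007]
ft_force: [-0.2, -5.9, 2.8]
width: 12.7
grasp_force: 30.0
```

```bash
python3 - <<'E'
from h import *
o=get_obs(); print(o['moment'],o['ft_force'],R.from_rotvec(o['orientation']).apply([1,0,0]))
E
```

```text
[-1.05282508  0.2545509  -0.09680391] [-0.20347254 -5.86689145  2.81294107] [ 0.99988606 -0.01445251  0.00435811]
```

Emit:
step_arm(
  deltas=[
    [[0, 0, 0], [0, 0, 0.03], -1],
    [[0, 0, 0], [0, 0, 0.06], -1],
    [[0, 0, 0], [0, 0, 0.06], -1],
    [[0, 0, 0], [0, 0, 0.06], -1],
  ],
)

```text
t: 13.05
ee_pos: [572.9, 32.7, 51.2]
orientation: [3.137, -0.161, 0.007]
ft_force: [-1.0, -5.2, 3.1]
width: 13.4
grasp_force: 30.8
```

```bash
python3 - <<'E'
from h import *
o=get_obs(); print(o['moment'],o['ft_force'],R.from_rotvec(o['orientation']).apply([1,0,0]))
E
```

```text
[-0.94015444  0.18654974  0.68171065] [-1.01018755 -5.15061792  3.10230881] [ 0.99472512 -0.10246548  0.00477045]
```

It is against the hard stop: the moment rose to 0.68 N m. I'll release, retreat and check.

Emit:
step_arm(
  deltas=[
    [[0, 0, 0], [0, 0, 0], 0],
    [[0, 0, 0], [0, 0, 0], 0],
    [[0, 0, 0], [0, 0, 0], 0],
    [[0, 0, 0], [0, 0, 0], 0],
    [[0, 0, -0.1], [0, 0, 0], 0],
    [[0, 0, -0.2], [0, 0, 0], 0],
    [[0, 0, -0.3], [0, 0, 0], 0],
    [[0, 0, -0.4], [0, 0, 0], 0],
    [[0, 0, -0.5], [0, 0, 0], 0],
    [[0, 0, -0.6], [0, 0, 0], 0],
  ],
)

```text
t: 13.88
ee_pos: [571.6, 33.8, 232.3]
orientation: [-3.136, 0.164, -0.007]
ft_force: [0.8, -0.5, -0.5]
width: 43.8
grasp_force: 0.0
```

Emit:
step_arm(
  deltas=[
    [[-0.4, 0.9, 0], [0, 0, 0], 0],
    [[-0.4, 0.9, 0], [0, 0, 0], 0],
    [[-0.4, 0.9, 0], [0, 0, 0], 0],
    [[-0.4, 0.9, 0], [0, 0, 0], 0],
    [[-0.4, 0.9, 0], [0, 0, 0], 0],
    [[-0.4, 0.9, 0], [0, 0, 0], 0],
    [[-0.4, 0.9, 0], [0, 0, 0], 0],
    [[-0.4, 0.9, 0], [0, 0, 0], 0],
    [[-0.4, 0.9, 0], [0, 0, 0], 0],
    [[-0.4, 0.9, 0], [0, 0, 0], 0],
  ],
)

```text
t: 14.72
ee_pos: [424.5, -222.3, 230.1]
orientation: [-3.136, 0.167, -0.008]
ft_force: [-0.1, 0.3, 0.1]
width: 44.0
grasp_force: 0.0
```

```bash
python3 - <<'E'
from h import *
t=save('top','t4.png'); cv2.imwrite('pics/c4.png',cv2.resize(t['pixels'][140:290,180:400,::-1],None,fx=3.6,fy=3.6,interpolation=cv2.INTER_CUBIC))
E
```

```text
(no output)
```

View pics/c4.png

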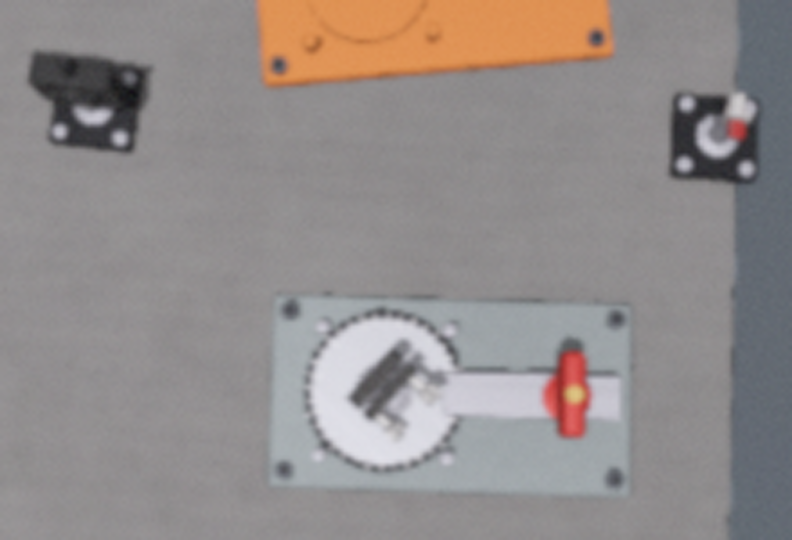

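The mirror's edge runs from crop (350,395) to (405,340), so the glass points up-left at about 45°. The sensor bearing is 46°. The knob is back in its starting orientation at (573,393), and nothing touches the robot.

```bash
python3 -c "
from workcell import *
print(close_job())"
```

```text
the job is handed in; nothing more can be done
None
```

I loosened the clamp by about 1.05 rad, turned the mirror to face the sensor head (about 45° measured, 46° needed), tightened the clamp to its stop and let go; the job is handed in, but no verdict came back.

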